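Rap the last wedged bush out of its tube

ROBOT

A 6-joint arm with a two-finger parallel gripper is mounted at the origin on the work surface; the furniture and walls round the work are solid. World frame = base frame: x ahead of the robot, y to its left, z up, the work surface at z = 0. Lengths are in mm, angles in rad, forces in N, time in s.
With the tool pointing down it reaches from about 400 to 825 mm from the base axis. Payload 7 kg.
Tool frame: the origin (TCP) lies at the very end of the fingers, on their centre line; the grasp point (between the pads) lies 19 mm behind it; z points along the fingers, y is the direction in which the jaws open and shut (so a half turn about z gives the same grasp; the last joint's range is limited). The gripper opens to 88 mm and grips with 3 to 60 N. Pads are 19 mm wide; open, the fingers measure 130 mm over their backs; the gripper's body (78 mm by 193 mm) begins 47 mm behind the grasp point.
Start: joints at [-0.83, 0.359, 0.012, 0, -1.224, -0.288], TCP at [295.274, -606.967, 226.561] pointing down, gripper open.
Joint ranges: [-3.07, 3.07], [-1.43, 2.12], [-1.02, 1.25], [-3.03, 1.67], [-3.05, -0], [-3.03, 3.03]. Speed limits (rad/s): [2.39, 2.39, 3.01, 3.14, 3.14, 3.14].

INTERFACE

Orientations are given as a unit quaternion [x, y, z, w].
In Python, from plant import bot gives the robot as it stands. Calls block until the motion is done:
- bot.move_ptp(position, orientation): joint-space move of the TCP to a pose.
- bot.line_to(position, velocity=150, ori=None): straight line of the TCP; ori=None keeps the orientation; velocity is the mean speed in mm/s.
- bot.move_joints(angles): joint-space move.
- bot.move_gripper(opening, force=None): finger opening in mm; force is the grip in N (None keeps the last); returns when the fingers have stopped.
- bot.pause(seconds).
- bot.solve_ik(position, orientation): joint angles nearest the present ones, or None.
- bot.read_state(): the state.
- bot.camera(name): name is "side" or "top"; returns the picture (384x512x3 uint8, red, green, blue); there is no depth.
- bot.get_calibration(name): a dict with "fx", "fy", "cx", "cy" (pixels), "view" (4x4, takes a point from world to camera coordinates). Camera axes: x right, y up, looking along -z (the intrinsics and any distortion apply to the point x, -y, -z); pixel columns grow to the right and rows downward; lengths in mm; the calibration is good to about 2 mm. A picture is of the moment at which its call begins. get_calibration takes no time and is no camera call.
A pose or a line that the arm cannot do raises bot.Unreachable and nothing moves.
- bot.close_job(): hands the job in, once; it reports no verdict.
The state is a dict: "t": time; "joint_pos": joint angles; "qvel": joint speeds; "tau": joint torques, N m; "tcp_pos": TCP position; "eef_rot": TCP orientation; "contact_force": force on the tool from outside, world axes, zero at the start; "moment": the same for the moment, N m; "width": finger opening in mm.
Only numpy, scipy, OpenCV 4.12 (cv2) and the standard library are available. Lean on these libraries where they do the work, as an engineer would, in place of code of your own. Each camera call takes 0.05 s, during which the arm holds its last target.

TASK

The last brass bush is wedged inside the upturned tube that stands on the rubber mat. Lift the tube by its stem and, keeping it mouth down, rap its rim on the metal bench block until the bush comes free and stays on the block when the tube is lifted off. Stand the empty tube back on the rubber mat, mouth down, and stand the bush upright in the empty half of the blue tray next to the other two, without disturbing those two or the things lying about.

Things in the scene. Friction and masses are not known exactly. Their poses are not given: they have to be found in the camera images.
- tube_center (a point): Dark steel tube, closed at the top, open at the bottom, a bright stem on top; 160 mm high in all, 0.35 kg without the bush. Point on its axis half-way up, 80 mm above the rim; z from mouth to stem. Body 110 mm high, 56 mm wide at the rim, 51 mm at the top, bore at least 42 mm. Two brass spring caps stick out 6 mm at +y and -y of the body, 4 mm below this point.
- tube_stem (a point): Middle of the tube's stem, the place to hold it: round, 30 mm in diameter, 50 mm long, so 25 mm above the shoulder of the body and 135 mm above the rim. Hold it firmly (about 60 N) and with the fingertips some way above the shoulder: each rap may push the tube some mm up in the fingers.
- tube_rim (a point): Centre of the tube's open mouth, in the plane of its rim. Inside, two sprung pads, 64 to 88 mm above the rim, grip the upper end of the bush by friction. Raps: a sharp stop of the tube on a hard surface from some 0.15 to 0.2 m/s shifts the bush down a few mm; the number needed differs.
- bush_center (a point): Wedged bush: brass cylinder, blind bore in its top, 36 mm in diameter, 60 mm long, 0.4 kg. Its centre; z along its axis. It starts upright inside the tube, unseen, its lower end 14 to 24 mm above the rim; carrying or soft setting down leaves it there. When its lower end is less than 4 mm above the rim it is off the pads and drops out, staying behind when the tube is lifted straight up.
- block: Bench block to rap on: bare metal plate, 110 x 110 mm, 30 mm high, fixed to the table. Origin at the centre of its underside, z up.
- mat: Black rubber mat, 110 x 110 mm, 4 mm thick, fixed. Origin at the centre of its underside; the tube starts on it, near its middle.
- tray: Blue open tray, 150 mm along its x, 110 mm along its y, fixed; floor 3 mm thick, walls 3 mm thick and 20 mm high. Origin at the centre of its underside. The half at +x holds the two other bushes; the half at -x is empty, and its middle lies at x = -35 mm, y = 0.
- bush_b: One of two loose brass bushes, like the wedged one (36 mm in diameter, 60 mm high), standing in the tray at about x = +42 mm, y = +25 mm of the tray. Origin at the centre of its underside.
- bush_c: The other loose bush in the tray, at about x = +42 mm, y = -25 mm of the tray. Origin at the centre of its underside.
- tape_black: Roll of black tape, 62 mm across, 19 mm high, lying flat, origin at the centre of the underside; leave alone.
- glue: White glue bottle, 65 mm wide, 184 mm high, standing, origin at the centre of the underside; leave alone.
- multimeter: Orange and black multimeter lying on the table, 150 x 75 mm, 46 mm high, origin at the centre of the underside; leave alone.
Mind the look-alikes: they are no part of the job. Leave any green or purple look-alike of the part that bears tube_center alone.

How it is judged (in metres and radians):
On the way, in this order (a step that is already met when the one before it is completed fails the run):
1. the tube is lifted off the mat with the bush still wedged in it (height (world z) of tube_center above 0.11 m and angle between tube_center's own z axis and vertical below 0.3 rad and z of bush_center in the frame of tube_center above -0.046 m and contact force between tube and mat below 0.1 N), for 0.1 s.
2. the tube's rim strikes the block with the bush still wedged in it (contact force between tube and block above 5 N and z of bush_center in the frame of tube_center above -0.046 m).
3. the bush has come free and is on the block, the tube is lifted clear of it (z of bush_center in the frame of block between 0.04 and 0.065 m and horizontal distance between bush_center and block below 0.075 m and contact force between bush and block above 1 N and z of bush_center in the frame of tube_center below -0.11 m), for 0.1 s.
At the end, for the whole second after the job is handed in: The empty tube stands mouth down on the rubber mat (its axis within 45 mm of the mat's middle, upright within 0.1 rad) and the freed bush stands upright (within 0.1 rad) on the floor of the tray in its empty half, both released and at rest (horizontal distance between tube_center and mat below 0.045 m and height (world z) of tube_center between 0.08 and 0.09 m and angle between tube_center's own z axis and vertical below 0.1 rad and x of bush_center in the frame of tray between -0.07 and 0 m and y of bush_center in the frame of tray between -0.045 and 0.045 m and z of bush_center in the frame of tray between 0.028 and 0.038 m and angle between the z axis of bush_center and the z axis of tray, either way round below 0.1 rad and linear speed of each of bush, tube below 0.02 m/s); the robot touches nothing.
It fails at once if the tube is tipped over (angle between tube_center's own z axis and vertical above 0.8 rad).
It fails at once if one of the two other bushes is shifted by more than 25 mm or toppled (distance of any of bush_b, bush_c from where it was at the start of the episode above 0.025 m or angle between any of bush_b, bush_c's own z axis and vertical above 0.5 rad).
It fails at once if the multimeter, the black tape or the glue bottle is shifted by more than 30 mm (distance of any of multimeter, tape_black, glue from where it was at the start of the episode above 0.03 m).
It also fails if it takes over 64 s, if anything falls off the work surface, if the arm or the gripper's body presses on something with over 40 N, if the wrist force passes 120 N, or if a joint passes its speed limit or range.

## Working session

There is one attempt and no reset: what is moved stays moved. The work goes in short steps, each a Python script; the robot and the scene stay as the last script left them, time stands still between calls to the robot, and variables do not carry over. Pictures are saved under pics/ and viewed, and the job is handed in when it is done.

```bash
ls; mkdir -p pics
python3 - <<'E'
from plant import bot
import cv2
for n in("top","side"):
    im=bot.camera(n); cv2.imwrite(f"pics/{n}0.png",im[:,:,::-1])
    print(n,bot.get_calibration(n))
print(bot.read_state())
E
```

```text
pics
top {'fx': 413.9544611790172, 'fy': 413.9544611790172, 'cx': 261.05470108688735, 'cy': 184.55504744358583, 'view': array([[-1.14353032e-02, -9.99746515e-01, -1.93943409e-02,
         2.24602164e+01],
       [ 9.91155017e-01, -1.38973369e-02,  1.31979527e-01,
        -4.57999895e+02],
       [-1.32215602e-01, -1.77135724e-02,  9.91062694e-01,
        -1.47615735e+03],
       [ 0.00000000e+00,  0.00000000e+00,  0.00000000e+00,
         1.00000000e+00]])}
side {'fx': 435.88430693206885, 'fy': 435.88430693206885, 'cx': 249.81353385021842, 'cy': 193.1909133580953, 'view': array([[-8.42394533e-01, -5.38627684e-01,  1.58640619e-02,
         3.62308142e+02],
       [ 2.45021432e-01, -3.56652151e-01,  9.01534104e-01,
        -2.00311401e+02],
       [-4.79933275e-01,  7.63334436e-01,  4.32417149e-01,
        -1.06899944e+03],
       [ 0.00000000e+00,  0.00000000e+00,  0.00000000e+00,
         1.00000000e+00]])}
{'t': 0.1, 'joint_pos': array([-8.29888539e-01,  3.59276458e-01,  1.11466366e-02, -2.84505642e-04,
       -1.22410598e+00, -2.88101473e-01]), 'qvel': array([-1.12747185e-03, -9.79529331e-04,  1.56214636e-03,  1.37948953e-03,
       -1.84310475e-04, -7.95524317e-05]), 'tau': array([ 1.91098252e-04, -5.84162021e+01,  2.93753278e+01,  7.01547414e+00,
        1.01930840e-02, -6.24458335e-05]), 'tcp_pos': array([ 295.08135932, -606.59541304,  225.74413542]), 'eef_rot': array([-2.24426675e-01,  9.74490704e-01,  6.92377834e-04, -2.37746894e-04]), 'contact_force': array([-0.54774193,  1.05947836, -0.82646805]), 'moment': array([-0.01877816,  0.0326542 ,  0.0170892 ]), 'width': 87.50343117356293}
```

View pics/top0.png

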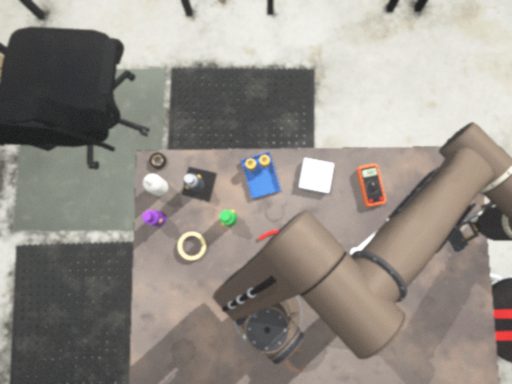

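View pics/side0.png

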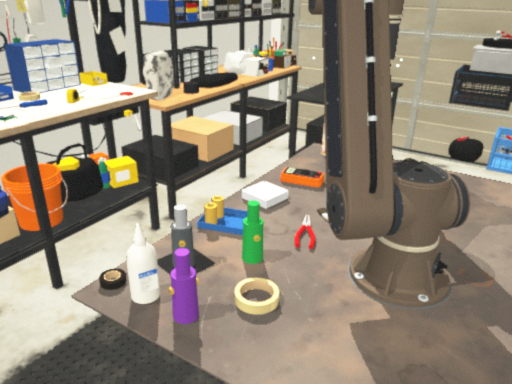

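```bash
cat > h.py <<'E'
import numpy as np,cv2
from plant import bot
def proj(n,P):
    c=bot.get_calibration(n);P=np.atleast_2d(np.array(P,float));V=c["view"]
    q=P@V[:3,:3].T+V[:3,3]
    return np.c_[c["cx"]+c["fx"]*q[:,0]/-q[:,2], c["cy"]+c["fy"]*(-q[:,1])/-q[:,2]]
def unproj(n,uv,z):
    c=bot.get_calibration(n);V=c["view"];u,v=uv
    d=np.array([(u-c["cx"])/c["fx"],-(v-c["cy"])/c["fy"],-1.])
    R=V[:3,:3];o=-R.T@V[:3,3];d=R.T@d
    return o+d*(z-o[2])/d[2]
def crop(src,dst,x0,y0,x1,y1,s):
    im=cv2.imread(src)[y0:y1,x0:x1]
    cv2.imwrite(dst,cv2.resize(im,None,fx=s,fy=s,interpolation=cv2.INTER_CUBIC))
E
python3 - <<'E'
from h import *
crop("pics/top0.png","pics/topc.png",135,140,295,250,5)
crop("pics/top0.png","pics/topd.png",230,140,390,250,5)
crop("pics/side0.png","pics/sidec.png",130,180,330,330,4)
E
```

```text
(no output)
```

View pics/topc.png

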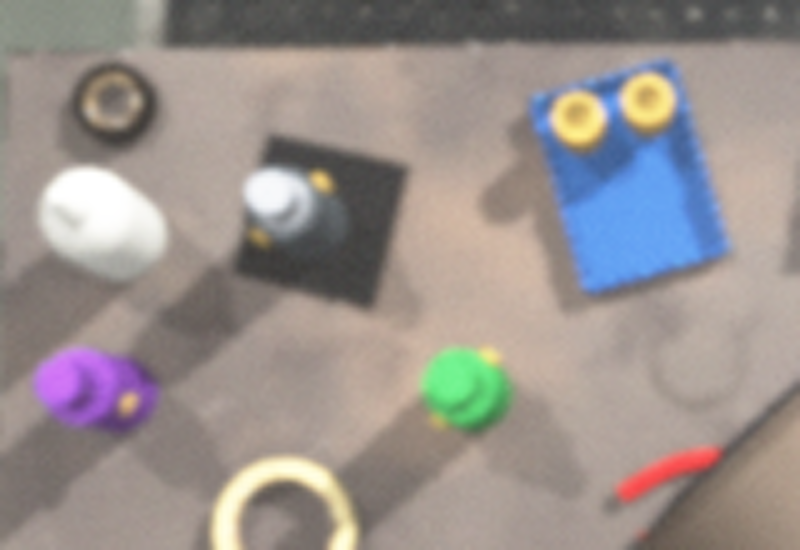

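View pics/topd.png

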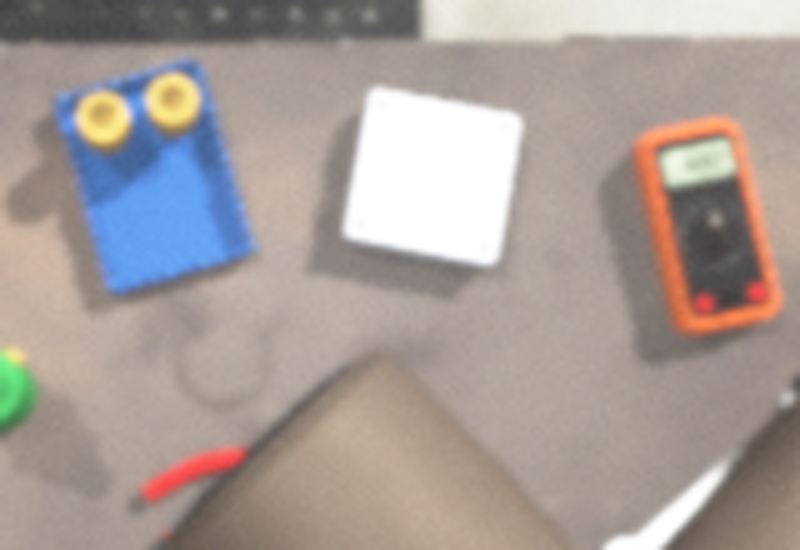

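View pics/sidec.png

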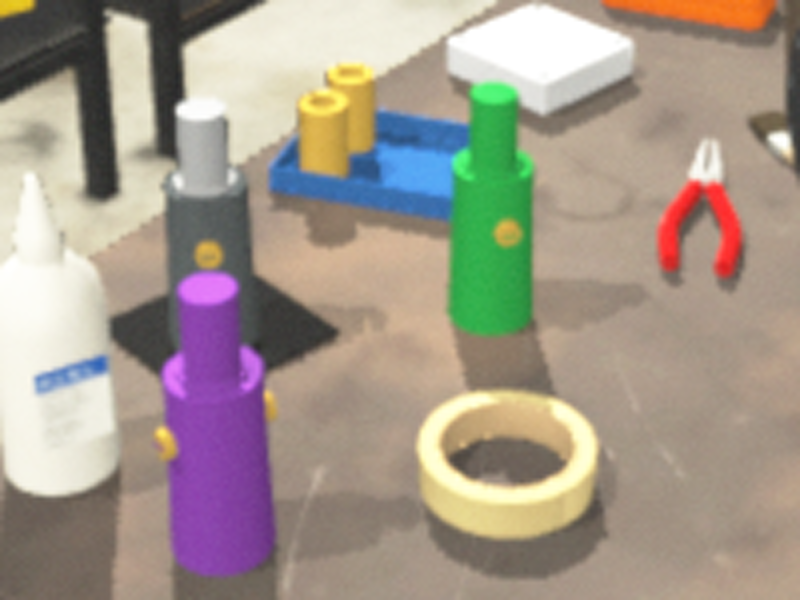

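Run:
```python
from h import *
def T(u,v,z,o=(135,140)): return unproj("top",((u+.5)/5-.5+o[0],(v+.5)/5-.5+o[1]),z).round(1)
def S(u,v,z): return unproj("side",((u+.5)/4-.5+130,(v+.5)/4-.5+180),z).round(1)
print("stem top",T(270,190,164),S(202,107,164))
print("mat",[T(*p,4) for p in((268,135),(410,168),(372,307),(237,270))])
o=(230,140)
print("tray rim",[T(*p,20,o) for p in((57,97),(200,62),(255,248),(112,292))])
print("b",T(103,120,60,o),T(172,100,60,o),S(324,98,60),S(350,71,60))
print("block",[T(*p,30,o) for p in((370,88),(523,115),(495,267),(343,237))])
print("block side",[S(*p,30) for p in ((447,45),(530,4),(633,47),(545,84))])
print("caps",T(320,181,80),T(259,238,80))
print("glue",T(65,215,184),"purple",T(68,384,160),"green",T(455,390,160), "meter",T(708,225,46,o),"tape",T(115,102,19))
print("green side",S(494,95,160),"purple",S(209,287,160),"glue",S(30,178,184))
```

```text
stem top [467.2 255.5 164. ] [462.7 257.6 164. ]
mat [array([533.3, 288.8,   4. ]), array([506.8, 182.3,   4. ]), array([403.2, 210.1,   4. ]), array([432.1, 310.6,   4. ])]
tray rim [array([556.1,  89.9,  20. ]), array([580.8, -16.2,  20. ]), array([441.5, -54.5,  20. ]), array([410.6,  50.5,  20. ])]
b [530.8  54.3  60. ] [544.7   4.5  60. ] [536.   47.2  60. ] [546.9   0.8  60. ]
block [array([ 557.3, -140.5,   30. ]), array([ 535.5, -251.6,   30. ]), array([ 424.1, -227.5,   30. ]), array([ 447.5, -118.2,   30. ])]
block side [array([ 547.1, -131.1,   30. ]), array([ 533.9, -239.9,   30. ]), array([ 420.1, -213.8,   30. ]), array([ 444.9, -115.2,   30. ])]
caps [486.  236.5  80. ] [445.9 279.3  80. ]
glue [449.5 386.6 184. ] purple [339.9 388.9 160. ] green [332.8 132.4 160. ] meter [ 450.5 -378.4   46. ] tape [557.2 400.2  19. ]
green side [333.5 140.9 160. ] purple [338.3 396.8 160. ] glue [457.1 397.7 184. ]
```

```bash
cat >> h.py <<'E'
from scipy.spatial.transform import Rotation as Ro
def down(a):
    x=np.array([np.cos(a),np.sin(a),0]);z=np.array([0,0,-1.]);y=np.cross(z,x)
    return Ro.from_matrix(np.c_[x,y,z]).as_quat()
def st(msg=""):
    s=bot.read_state();print(msg,"t%.2f"%s["t"],"tcp",s["tcp_pos"].round(1),"F",s["contact_force"].round(1),"w%.1f"%s["width"],flush=True);return s
E
python3 - <<'E'
from h import *
for n,p in(("tube",(465,256.5,230)),("block",(489,-181,250)),("tray",(465,7,120))):
    for a in np.deg2rad(np.arange(0,360,45)):
        q=bot.solve_ik(p,down(a)); print(n,round(np.rad2deg(a)),None if q is None else np.round(q,2))
E
```

```text
tube 0 [ 0.87  0.12 -0.3   0.   -1.15  0.7 ]
tube 45 [ 0.87  0.12 -0.3   0.   -1.15  1.48]
tube 90 [ 0.87  0.12 -0.3   0.   -1.15  2.27]
tube 135 None
tube 180 [ 0.87  0.12 -0.3   0.   -1.15 -2.44]
tube 225 [ 0.87  0.12 -0.3   0.   -1.15 -1.66]
tube 270 [ 0.87  0.12 -0.3   0.   -1.15 -0.87]
tube 315 [ 0.87  0.12 -0.3   0.   -1.15 -0.09]
block 0 [ 0.02  0.09 -0.29  0.   -1.2   1.55]
block 45 [ 0.02  0.09 -0.29  0.   -1.2   2.33]
block 90 None
block 135 [ 0.02  0.09 -0.29  0.   -1.2  -2.38]
block 180 [ 0.02  0.09 -0.29  0.   -1.2  -1.59]
block 225 [ 0.02  0.09 -0.29  0.   -1.2  -0.81]
block 270 [ 0.02  0.09 -0.29  0.   -1.2  -0.02]
block 315 [ 0.02  0.09 -0.29  0.   -1.2   0.76]
tray 0 [ 0.44  0.11 -0.58  0.   -0.87  1.13]
tray 45 [ 0.44  0.11 -0.58  0.   -0.87  1.92]
tray 90 [ 0.44  0.11 -0.58  0.   -0.87  2.7 ]
tray 135 [ 0.44  0.11 -0.58  0.   -0.87 -2.8 ]
tray 180 [ 0.44  0.11 -0.58  0.   -0.87 -2.01]
tray 225 [ 0.44  0.11 -0.58  0.   -0.87 -1.23]
tray 270 [ 0.44  0.11 -0.58  0.   -0.87 -0.44]
tray 315 [ 0.44  0.11 -0.58  0.   -0.87  0.35]
```

Run:
```python
from h import *
q=down(np.deg2rad(290))
bot.move_ptp((465,256.5,235),q); st("above")
for n in("top","side"): cv2.imwrite(f"pics/{n}1.png",bot.camera(n)[:,:,::-1])
crop("pics/side1.png","pics/s1.png",100,120,300,270,4)
```

```text
above t3.18 tcp [465.3 256.  235. ] F [ 0.  -0.4  0.3] w87.8
```

View pics/s1.png

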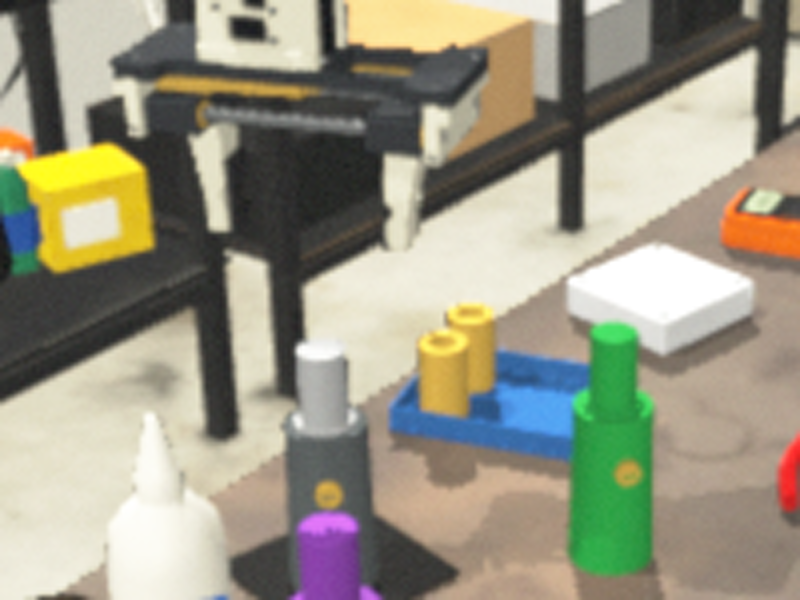

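View pics/top1.png

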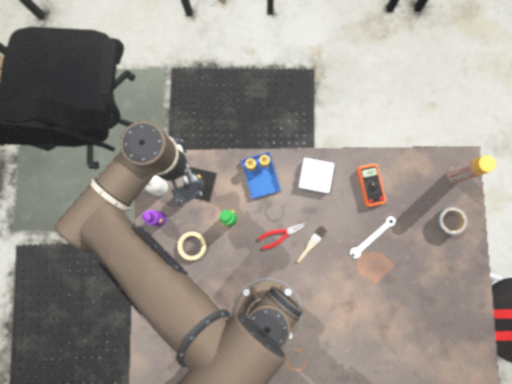

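Run:
```python
from h import *
bot.line_to((465,256.5,130),velocity=120); st("down")
bot.move_gripper(20,60); st("grip")
bot.line_to((465,256.5,245),velocity=120); st("lift")
for n in("top","side"): cv2.imwrite(f"pics/{n}2.png",bot.camera(n)[:,:,::-1])
st()
crop("pics/side2.png","pics/s2.png",100,120,300,270,4)
```

```text
down t4.31 tcp [465.4 256.8 130.7] F [ 0.1  0.2 -0.4] w88.0
grip t5.27 tcp [465.1 256.5 130. ] F [-0.6 -0.2 -0.8] w29.1
lift t6.38 tcp [464.4 256.1 243.9] F [-0.   0.2 -7.6] w29.2
 t6.47 tcp [464.6 256.2 243.9] F [ 0.4  0.1 -6.8] w29.4
```

View pics/s2.png

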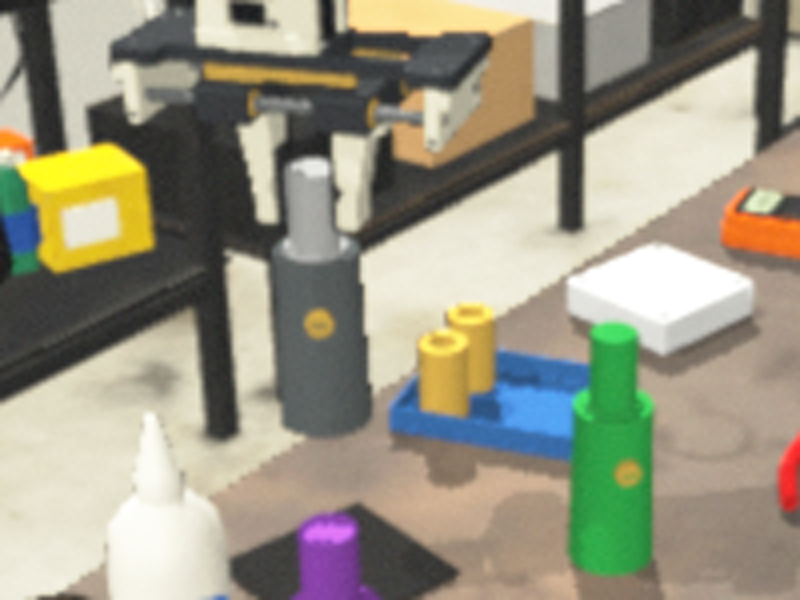

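Run:
```python
from h import *
p=proj("side",[(464.5,256,244+34),(464.5,256,244-126)])
print(((p-[100,120]+.5)*4-.5).round(0))
p=proj("top",[(464.5,256,244+34),(464.5,256,244-126)]);print(p)
crop("pics/top2.png","pics/t2.png",135,130,295,240,5)
```

```text
[[311. 164.]
 [326. 413.]]
[[181.25097375 172.94482393]
 [191.03163825 180.37022881]]
```

View pics/t2.png

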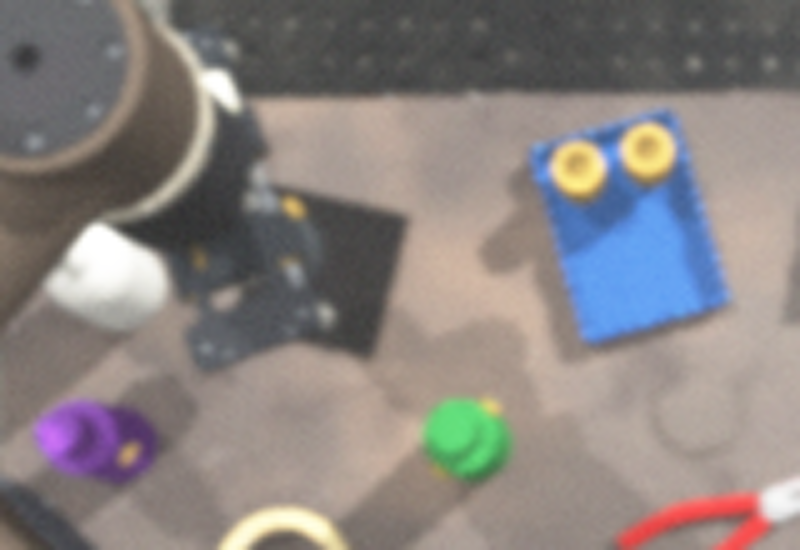

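```bash
cat >> h.py <<'E'
def rap(bx,by,zc,up=60,over=8,v=120):
    bot.line_to((bx,by,zc+up),velocity=150)
    bot.pause(.1)
    bot.line_to((bx,by,zc-over),velocity=v); a=st(" bottom")
    bot.line_to((bx,by,zc+20),velocity=60); bot.pause(.15); b=st(" lifted")
    return a,b
E
python3 - <<'E'
from h import *
q=down(np.deg2rad(290))
bot.move_ptp((489,-181,250),q); st("over")
rap(489,-181,156)
E
```

```text
over t8.08 tcp [ 489.4 -180.3  250. ] F [ 0.4  0.7 -7.6] w29.1
 bottom t9.28 tcp [ 491.  -182.5  153.7] F [-10.9   2.6  33.5] w29.1
 lifted t10.04 tcp [ 488.7 -180.9  175.4] F [-0.  -0.4 -7.5] w29.1
```

Run:
```python
from h import *
cv2.imwrite("pics/side3.png",bot.camera("side")[:,:,::-1])
for i in range(2):
    rap(489,-181,155,v=140)
cv2.imwrite("pics/side4.png",bot.camera("side")[:,:,::-1])
a=cv2.imread("pics/side3.png");b=cv2.imread("pics/side4.png")
p=proj("side",[(489,-181,110)])[0].astype(int);print(p)
x,y=p
im=np.hstack([k[y-60:y+60,x-40:x+40] for k in(a,b)])
cv2.imwrite("pics/cmp.png",cv2.resize(im,None,fx=5,fy=5,interpolation=cv2.INTER_CUBIC))
```

```text
bottom t11.23 tcp [ 490.  -182.3  150.8] F [-10.3   2.7  29.1] w29.1
 lifted t12.00 tcp [ 488.6 -180.9  174.4] F [-0.3  0.7 -7.1] w29.1
 bottom t13.15 tcp [ 488.6 -181.8  148.9] F [-8.8  2.6 18.5] w29.3
 lifted t13.92 tcp [ 488.7 -180.9  174.5] F [-0.  -0.4 -8.2] w29.0
[265 167]
```

View pics/cmp.png

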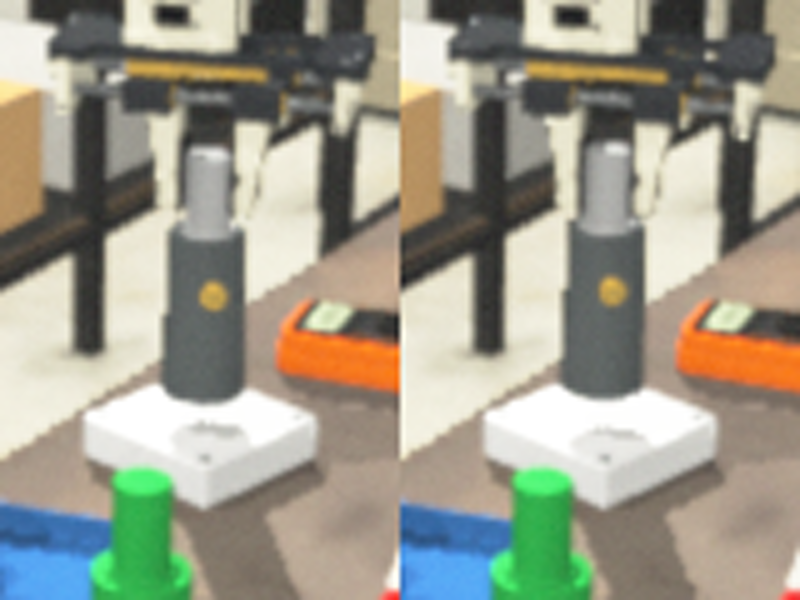

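Run:
```python
from h import *
rap(489,-181,149.5,v=150)
a,b=rap(489,-181,147.5,v=150)
```

```text
bottom t15.05 tcp [ 489.9 -182.1  145. ] F [-9.4  3.2 28.5] w29.2
 lifted t15.82 tcp [ 488.7 -180.9  168.9] F [-0.5 -0.2 -7.5] w28.9
 bottom t16.92 tcp [ 489.3 -181.9  142.1] F [-9.   2.9 23.1] w29.1
 lifted t17.68 tcp [ 488.7 -181.   167. ] F [ 0.6 -0.1 -7.1] w29.2
```

Run:
```python
from h import *
bot.line_to((489,-181,142),velocity=80); st("set")
bot.move_gripper(60); st("open")
bot.line_to((489,-181,158),velocity=80)
bot.move_gripper(20,60); st("grip")
zc=157.5
for i in range(2):
    a,b=rap(489,-181,zc,v=150,over=6,up=62)
    zc=a["tcp_pos"][2]+.5
```

```text
set t18.15 tcp [ 488.9 -181.   142. ] F [-1.4  1.1 -0.8] w29.5
open t18.88 tcp [ 489. -181.  142.] F [-0.3 -0.5 -0.7] w59.8
grip t19.85 tcp [ 488.8 -181.   157.8] F [ 0.2 -0.9 -0.5] w28.9
 bottom t21.11 tcp [ 489.9 -182.4  154.1] F [-7.1 -1.  18.2] w28.7
 lifted t21.84 tcp [ 488.8 -180.9  177.1] F [-0.3  0.6 -3.4] w28.7
 bottom t22.95 tcp [ 490.1 -182.2  150.7] F [-5.  -1.4 17.7] w27.2
 lifted t23.68 tcp [ 488.9 -181.   174.3] F [ 0.7 -1.6 -3.1] w27.5
```

Run:
```python
from h import *
bot.line_to((489,-181,285),velocity=80); st("up")
for n in("top","side"): cv2.imwrite(f"pics/{n}5.png",bot.camera(n)[:,:,::-1])
crop("pics/side5.png","pics/s5.png",180,60,340,220,4)
crop("pics/top5.png","pics/t5.png",180,130,340,250,5)
```

```text
up t25.22 tcp [ 488.8 -180.9  284.4] F [-0.1 -0.  -3.7] w27.4
```

View pics/s5.png

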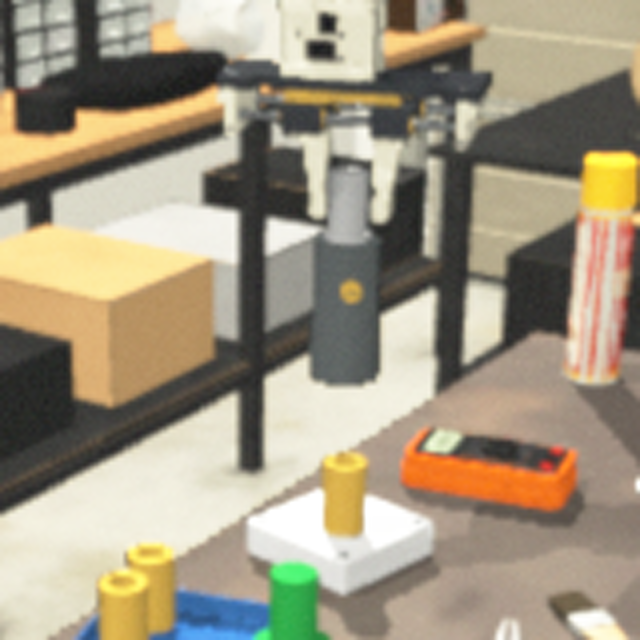

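View pics/t5.png

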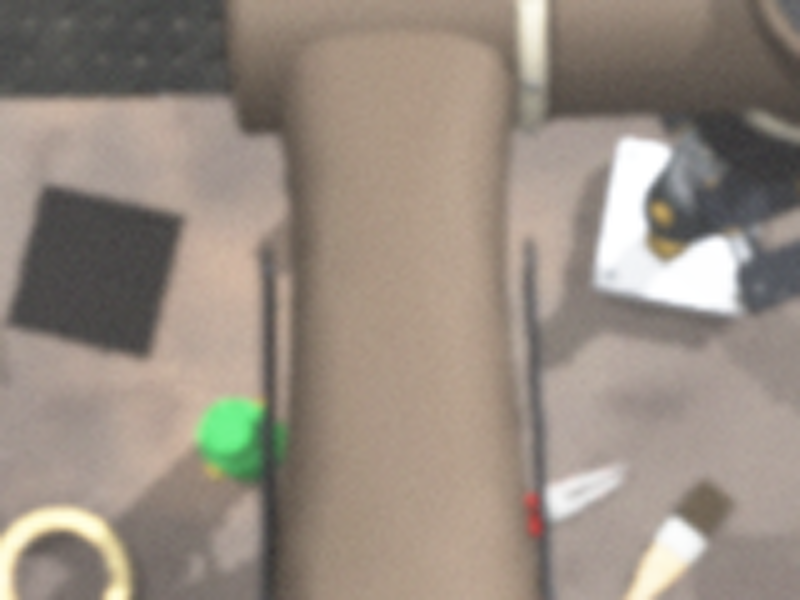

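Run:
```python
from h import *
print([unproj("top",((u+.5)/5-.5+180,(v+.5)/5-.5+130),4).round(1) for u,v in((45,185),(184,215),(147,357),(8,325))])
p=(343,458);print("bush side",unproj("side",((p[0]+.5)/4-.5+180,(p[1]+.5)/4-.5+60),90).round(1))
q=down(np.deg2rad(290))
bot.move_ptp((468,251,270),q)
bot.line_to((468,251,134),velocity=130); st()
z=134
while z>118:
    z-=1.5; bot.line_to((468,251,z),velocity=30); s=bot.read_state()
    if s["contact_force"][2]>0: break
st("set"); bot.pause(.1); st()
```

```text
[array([533.3, 287.3,   4. ]), array([509.1, 183. ,   4. ]), array([403.2, 210.1,   4. ]), array([428.4, 313.6,   4. ])]
bush side [ 483.4 -173.1   90. ]
 t28.11 tcp [468.5 251.4 134.8] F [ 0.8  0.1 -3.9] w27.5
set t29.86 tcp [468.5 251.4 124.9] F [-2.7 -0.7  7.6] w27.6
 t29.96 tcp [468.5 251.4 124.9] F [-3.3 -0.4  7.8] w27.8
```

Run:
```python
from h import *
bot.move_gripper(70); st("open")
bot.line_to((468,251,215),velocity=150); st()
for n in("top","side"): cv2.imwrite(f"pics/{n}6.png",bot.camera(n)[:,:,::-1])
crop("pics/side6.png","pics/s6.png",120,120,320,270,4)
crop("pics/top6.png","pics/t6.png",180,130,340,250,5)
```

```text
open t30.84 tcp [468.  251.  123.5] F [0.9 0.8 0.4] w70.3
 t31.60 tcp [467.5 250.7 214.1] F [ 0.7 -0.8 -0.6] w70.4
```

View pics/s6.png

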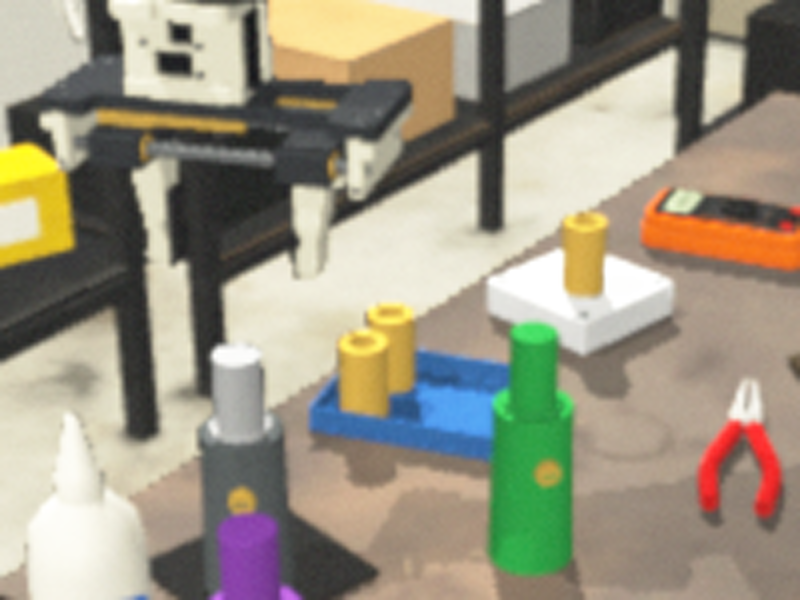

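View pics/t6.png

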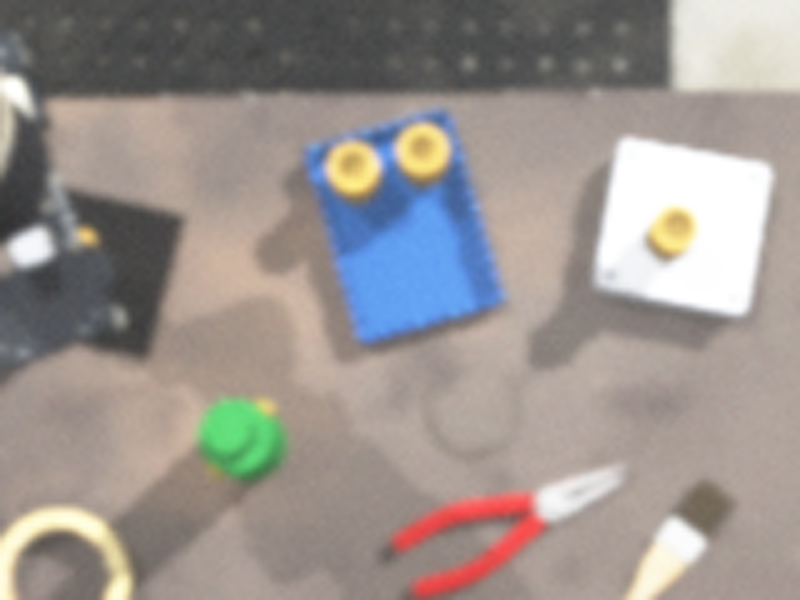

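Run:
```python
from h import *
b=unproj("top",((674.5)/5-.5+180,(228.5)/5-.5+130),90);print(b)
b=(b[:2]*2+np.array([489,-181]))/3
q=down(np.deg2rad(195))
bot.move_ptp((b[0],b[1],170),q); st()
bot.move_gripper(80)
cv2.imwrite("pics/side7.png",bot.camera("side")[:,:,::-1])
crop("pics/side7.png","pics/s7.png",180,60,340,220,4)
print(b)
```

```text
[ 480.70410161 -171.35928962   90.        ]
 t33.27 tcp [ 483.9 -174.   170.1] F [ 0.6  1.  -0.2] w70.4
[ 483.46940107 -174.57285974]
```

View pics/s7.png

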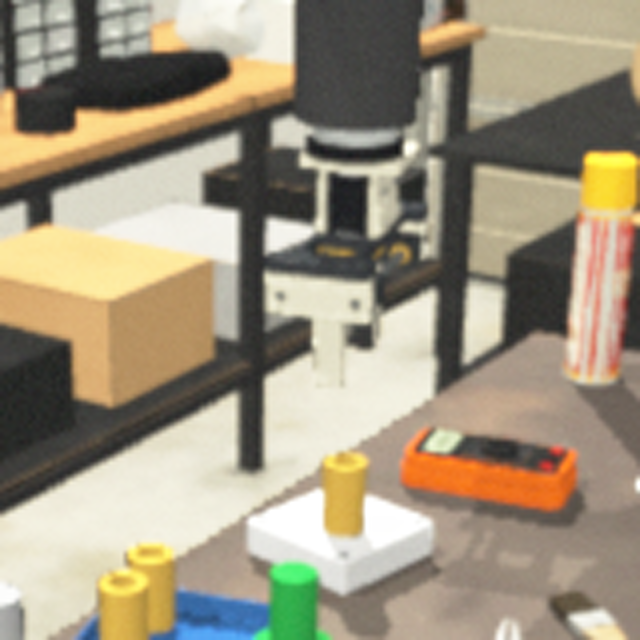

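Run:
```python
from h import *
bot.line_to((482.5,-173,58),velocity=110); st("down")
bot.move_gripper(25,40); st("grip")
bot.line_to((482.5,-173,175),velocity=110); bot.pause(.15); st("lift")
cv2.imwrite("pics/side8.png",bot.camera("side")[:,:,::-1])
crop("pics/side8.png","pics/s8.png",180,60,340,220,4)
```

```text
down t34.96 tcp [ 483.  -173.    58.6] F [-0.  -0.7  0.7] w80.1
grip t35.74 tcp [ 482.5 -173.1   58. ] F [ 0.3 -1.3  1.2] w35.6
lift t37.11 tcp [ 482.1 -173.   174.3] F [-0.   0.2 -3.4] w35.4
```

View pics/s8.png

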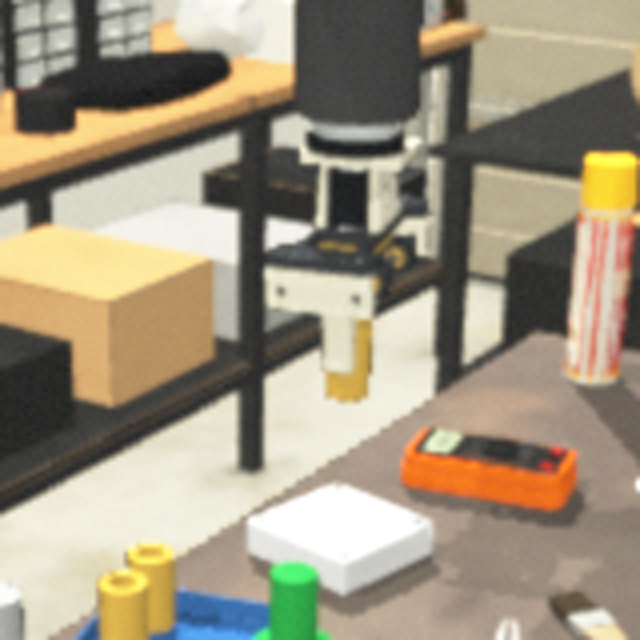

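Run:
```python
from h import *
q=down(np.deg2rad(195))
bot.move_ptp((464,7,150),q); st()
bot.line_to((464,7,38),velocity=110); st("near")
z=38
while z>26:
    z-=1.5; bot.line_to((464,7,z),velocity=30); s=bot.read_state()
    if s["contact_force"][2]>0: break
st("set")
bot.move_gripper(54); st("open")
bot.line_to((464,7,160),velocity=110)
bot.move_ptp((464,-100,260),q); st()
for n in("top","side"): cv2.imwrite(f"pics/{n}9.png",bot.camera(n)[:,:,::-1])
crop("pics/side9.png","pics/s9.png",120,170,320,320,4)
crop("pics/top9.png","pics/t9.png",135,130,295,250,5)
```

```text
t37.92 tcp [464.    7.5 150. ] F [ 0.4 -0.3 -4.3] w35.7
near t39.08 tcp [464.5   7.1  38.5] F [-0.1  0.2 -4. ] w35.3
set t40.33 tcp [464.3   7.1  31. ] F [-2.4  0.4  4.2] w35.8
open t40.92 tcp [464.    7.   30.5] F [ 0.1 -0.3 -0.1] w54.2
 t42.88 tcp [ 463.7 -100.3  259.6] F [-0.4  0.6 -1.3] w53.8
```

View pics/s9.png

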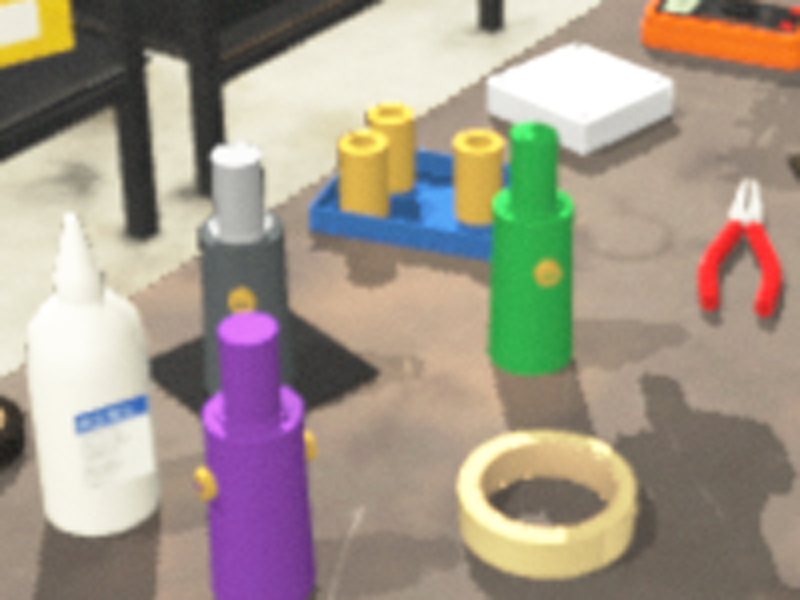

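View pics/t9.png

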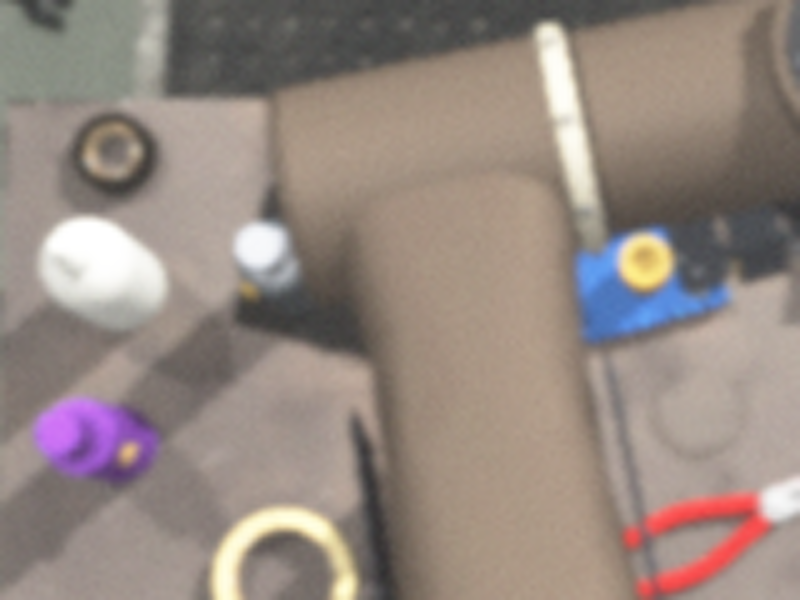

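Run:
```python
from h import *
T=lambda u,v,z:unproj("top",((u+.5)/5-.5+135,(v+.5)/5-.5+130),z).round(1)
S=lambda u,v,z:unproj("side",((u+.5)/4-.5+120,(v+.5)/4-.5+170),z).round(1)
t=(T(260,242,164)+S(237,152,164))/2; b=(T(645,262,63)+S(479,139,63))/2
print("tube",t,"off mat",t[:2]-[468.5,249]);d=b[:2]-[499,16];c,s=np.cos(.265),np.sin(.265)
print("bush",b,"tray xy",c*d[0]+s*d[1],-s*d[0]+c*d[1])
bot.close_job()
```

```text
tube [463.45 263.15 164.  ] off mat [-5.05 14.15]
bush [463.    6.6  63. ] tray xy -37.205277152333416 0.35686414509837405
the job is handed in; nothing more can be done
```

The job is done and handed in at about 43 s of the 64 s allowed; no verdict came back.

- **Freeing the bush:** I lifted the tube by its stem with the bush still wedged; the wrist read about 7.5 N. Five raps on the block pushed the tube about 14 mm up in the fingers, so I set it down there and took a higher grip. On the next rap the load fell to about 3.4 N, meaning the bush was out. I gave one more rap, then lifted straight up, and the bush stayed upright on the block.
- **Placing:** I stood the tube on the mat and let go, then put the bush in the tray and let go. The arm was clear of everything when I handed in.
- **Last checks:**
  - Both objects look upright in the last side picture.
  - The bush is at about x = -37, y = 0 mm in the tray, so it is in the empty half, and bush_b and bush_c look unmoved.
  - The glue bottle and tape also look unmoved. The multimeter was only partly in the views I checked.
- **Disagreements:**
  - I let go of the tube at (468, 251), but the last pictures put its stem at about (463, 263). That is 15 mm off the mat's middle, within the 45 mm allowed; part of the gap is reading error.
  - On the block, both cameras put the bush about 10 mm from where I had been rapping. I gripped it at the camera position and it held.

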